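# Mount a roller between the centres of a carving stand

### The arm

A 6-joint arm with a two-finger parallel gripper is mounted at the origin on the work surface. World frame = base frame: x ahead of the robot, y to its left, z up, the work surface at z = 0. Lengths are in m, angles in rad, forces in N, time in s.
With the tool pointing down it reaches from about 0.35 to 0.775 m from the base axis. Payload 7.3 kg.
Tool frame: the origin (TCP) lies at the very end of the fingers, on their centre line; the grasp point (between the pads) lies grip_point_offset behind it (grip_point_offset is the distance from the TCP to the grasp point, in m); z points along the fingers, y is the direction in which the jaws open and shut (so a half turn about z gives the same grasp; the last joint's range is limited). The gripper opens to 92 mm and grips with 3 to 60 N. Pads are 19 mm wide; open, the fingers measure 130 mm over their backs; the gripper's body (75 mm by 190 mm) begins 47 mm behind the grasp point.
Start: joints at [1.084, 0.342, 1.524, -0, 1.275, -0.146], TCP at [0.175, 0.495, 0.227] pointing down, gripper open.
Joint ranges: [-2.53, 2.53], [-0.77, 2.02], [0.04, 2.7], [-1, 4.14], [0.28, 2.66], [-3.11, 3.11]. Speed limits (rad/s): [2.57, 2.57, 3.14, 3.14, 3.14, 3.14].

### API

Orientations are given as [roll, pitch, yaw] about the fixed x, y, z axes, in that order (R = Rz(yaw) Ry(pitch) Rx(roll)).
In Python, from cell import * gives the robot as it stands.
- The arm moves only by the shell command python3 -m inch 'ROWS' [OPENING] [FORCE]. ROWS is JSON, a list that holds one entry, the list of rows, each a list of 4 numbers: the shift along the tool's x, y, z in mm, then the turn about the tool's z in rad. In form: [[[x, y, z, roll], ...]]. A call has 1 to 10 rows; each row shifts and turns the commanded pose from where the row before left it, along the tool's axes as they then stand; what a row does not reach is not made up. A row lasts 1/8 s, in which the tool goes at most 62.5 mm and 10.7 degrees, less where a joint would pass 70% of its speed; a pose out of reach is approached as far as the arm can. A call with a gripper value outside its range is refused whole. OPENING is the closure, from -1 (fully open) to 1 (shut), set as the call begins (- or left out, the last holds). The fingers move at their own pace and stop on an object; FORCE is the grip in N (left out, the last holds). Time passes only in rows, so rows that do not move let the fingers close. It gives the time, the measured TCP pose, the force and the opening at its end, in the units of the state.
- observe(): the state, without advancing time (a new reading comes with each control period).
- read_camera(name): name is "side" or "top" or "wrist"; returns a dict with "img" (384x512x3 uint8, blue, green, red), "fx", "fy", "cx", "cy" (pixels), "eye" and "rotation" of the camera in the world; the wrist camera has in their place "T_tool_cam" (4x4, takes a point from camera to tool coordinates, whose origin is the TCP and whose axes are the flange's). Camera axes: x right, y down, z forward; pixel columns grow to the right and rows downward; lengths in m; the calibration is good to about 2 mm. A picture is of the moment at which its call begins: read the wrist's pose just before it. There is no depth.
- hand_in(): hands the job in, once; it reports no verdict.
Trained networks look in the newest picture that a camera, given by its name, has taken for a name from the list of things; names that differ only in an ending like _2 or _b are one class to them, and where a whole thing is asked for, a point or a joint stands for the part that bears it (a point fixed in the world has none). Each returns a list of dicts, best first, with "conf" (0 to 1); they miss things now and then, are a little off and sometimes report something else, mostly with a low value. They report only what shows in the picture. A call takes as long as a camera call. They do not tell look-alikes from the thing itself.
- boxes_of(camera, label): "at" ([row, column] in pixels, amid what is visible of it).
- place_of(camera, label): "at" ([row, column] in pixels: a listed point, or the origin of a listed thing).
The state is a dict: "time": time; "qpos": joint angles; "qvel": joint speeds; "joint_efforts": joint torques, N m; "tool_pos": TCP position; "tool_rot": TCP orientation; "contact_force": force on the tool from outside, world axes, zero at the start; "torque": the same for the moment, N m; "opening": finger opening in m.
Only numpy, scipy, OpenCV 4.12 (cv2) and the standard library are available. Lean on these libraries where they do the work, as an engineer would, in place of code of your own. Each camera call takes 0.05 s, during which the arm holds its last target. There are 200 camera calls.

### The job

Mount the round wooden roller (the one with a tapered pin at each end) in the carving stand: lay it in the two V-shaped rests, then slide the tailstock in until both pins sit fully home in the two cups, with no end play left. Let go, and leave the other things on the bench where they are.

Things in the scene. Friction and masses are not known exactly. Their poses are not given: they have to be found in the camera images.
- roller: round light-wood roller lying on the bench: barrel 150 mm long, 26 mm in diameter, plus a tapered pin 14 mm long (11 mm thick narrowing to 7 mm) at each end, 178 mm overall, about 70 g. Origin at its middle, on its axis; x along its axis. Both ends are alike
- stand: carving stand fixed to the bench: dark bed 80 mm wide with bright rails (top 30 mm above the bench), along the stand's y from -225 to +145 mm. Headstock, a grey block 60 mm wide and 110 mm tall, fixed at the +y end, its face at y = 94 mm; tailstock towards -y. Origin on the bench under the middle of the mounted roller's place; z up
- axis_mid (a point): point on the cups' axis, 75 mm above the stand's origin, same axes as the stand: the middle of the mounted roller comes here, its x along this y (either way round). The two black V rests are at y = -48 and +48 mm, each 12 mm long along y, 43 mm wide, tops about 76 mm above the bench; a roller lying in them is on the cups' axis
- head_cup (a point): middle of the bottom of the headstock's steel cup, at y = +89 mm on the axis. The cup is a funnel 11 mm deep, open towards -y, mouth 19 mm, bottom about 13 mm wide, outside 27 mm; a pin's end touches the bottom when home
- tail_cup (a point): middle of the bottom of the tailstock's cup, an equal funnel open towards +y, mouth 11 mm further in +y
- tail_grip (a point): point to grip on the tailstock: black upright fin on its top, 14 mm thick along the stand's y, 40 mm wide along x, from 106 to 148 mm above the bench; this point is in its middle, 133 mm above the bench and 25 mm behind the cup's bottom. The grey block under it is 40 mm long, 56 mm wide, top at 106 mm
- tailstock (a joint): how far the tailstock has slid from fully back towards the headstock (+y of the stand), m: 0 fully back, 0.070 with the roller seated home in both cups, 0.085 its stop when empty. It slides stiffly (about 3 N) and stays where it is left
- square_blank: bystander: uncut square wooden bar without pins, 150 x 28 x 28 mm, lying; origin under its middle, x along it
- clay_figure: bystander: small grey clay figure on a 100 mm square plywood board, 117 mm tall; origin under the board's middle
- brush_mug: bystander: yellow mug, 80 mm wide, 90 mm tall, with brushes standing in it up to 215 mm; origin under its middle
- glue_bottle: bystander: white bottle, 64 mm wide, 150 mm tall; origin under its middle
- jar: bystander: amber glass jar with black lid, 68 mm wide, 75 mm tall; origin under its middle
- spatula: bystander: modelling spatula lying flat, x along it
- brush: bystander: flat brush lying flat, x along it
There are look-alikes about, which are no part of the job. Leave any orange, purple or turquoise look-alike of the roller alone.

How it is judged:
At the end, for the whole second after the job is handed in: The roller is at rest on the axis of the cups: its middle within 5 mm sideways and in height and within 7 mm lengthways of the mounted place, its axis within 0.06 rad of the cups' axis, and the tailstock is slid in to 0.064 to 0.076 m (at most 6 mm of end play), so that both pins are in their cups (x of roller in the frame of axis_mid between -0.005 and 0.005 m and y of roller in the frame of axis_mid between -0.007 and 0.007 m and z of roller in the frame of axis_mid between -0.005 and 0.005 m and angle between the x axis of roller and the y axis of axis_mid, either way round below 0.06 rad and value of joint tailstock between 0.064 and 0.076 m and linear speed of roller below 0.01 m/s); the robot touches nothing.
It fails at once if another thing on the bench (square blank, clay figure, mug, bottle, jar, spatula or brush) is moved by more than 30 mm (distance of any of square_blank, clay_figure, brush_mug, glue_bottle, jar, spatula, brush from where it was at the start of the episode above 0.03 m).
It also fails if it takes over 43 s, if anything falls off the work surface, if the arm or the gripper's body presses on something with over 40 N, if the wrist force passes 120 N, or if a joint passes its speed limit or range.

## Working session

There is one attempt and no reset: what is moved stays moved. The work goes in short steps, Python scripts to look and compute and a shell command to move; the robot and the scene stay as the last step left them, time stands still between calls to the robot, and variables do not carry over. Pictures are saved under pics/ and viewed, about 8 in all and at most 12, crops included, and the job is handed in when it is done.

```bash
mkdir -p pics; cat > h.py <<'E'
from cell import *
import numpy as np, cv2
from scipy.spatial.transform import Rotation as R
def cam(n):
    s=observe(); c=read_camera(n)
    if n=="wrist":
        T=np.eye(4);T[:3,:3]=R.from_euler('xyz',s["tool_rot"]).as_matrix();T[:3,3]=s["tool_pos"]
        M=T@np.array(c["T_tool_cam"]);c["eye"],c["rotation"]=M[:3,3],M[:3,:3]
    c["eye"]=np.array(c["eye"]);c["rotation"]=np.array(c["rotation"]);return c
def ray(c,at):
    d=np.array([(at[1]-c["cx"])/c["fx"],(at[0]-c["cy"])/c["fy"],1]);return c["rotation"]@d
def plane(c,at,z):
    d=ray(c,at);return c["eye"]+d*(z-c["eye"][2])/d[2]
def proj(c,p):
    q=c["rotation"].T@(np.array(p)-c["eye"]);return [c["cy"]+c["fy"]*q[1]/q[2],c["cx"]+c["fx"]*q[0]/q[2]]
def tri(c1,a1,c2,a2):
    d1,d2=ray(c1,a1),ray(c2,a2);t=np.linalg.lstsq(np.c_[d1,-d2],c2["eye"]-c1["eye"],rcond=None)[0]
    p,q=c1["eye"]+t[0]*d1,c2["eye"]+t[1]*d2;return (p+q)/2,np.linalg.norm(p-q)
E
python3 - <<'E'
from h import *
np.set_printoptions(precision=3,suppress=True)
s=observe();print({k:s[k] for k in("time","tool_pos","tool_rot","opening")})
try: print(grip_point_offset)
except Exception as e: print(e)
C={}
for n in("top","side"):
    c=C[n]=cam(n);cv2.imwrite(f"pics/{n}0.png",c["img"]);print(n,c["eye"],c["fx"])
    for l in("roller","stand","axis_mid","head_cup","tail_cup","tail_grip","square_blank","clay_figure","brush_mug","glue_bottle","jar"):
        z={"roller":.013,"axis_mid":.075,"head_cup":.075,"tail_cup":.075,"tail_grip":.133}.get(l,0)
        for d in place_of(n,l)[:4]: print(l,np.round(d["at"],1),round(d["conf"],2),plane(c,d["at"],z))
E
```

```text
{'time': 0.0, 'tool_pos': array([0.175, 0.494, 0.226]), 'tool_rot': array([-3.14 , -0.   ,  2.801]), 'opening': 0.09126726249367764}
0.0188
top [ 0.424 -0.009  1.418] 349.3049809080829Traceback (most recent call last):
  File "<stdin>", line 11, in <module>
  File "h.py", line 13, in plane
    d=ray(c,at);return c["eye"]+d*(z-c["eye"][2])/d[2]
                                                  ~^^^
IndexError: invalid index to scalar variable.
```

```bash
python3 -c "
import cv2,numpy as np
cv2.imwrite('pics/both.png',cv2.resize(cv2.imread('pics/top0.png'),(800,600)))"
```

```text
(no output)
```

View pics/both.png

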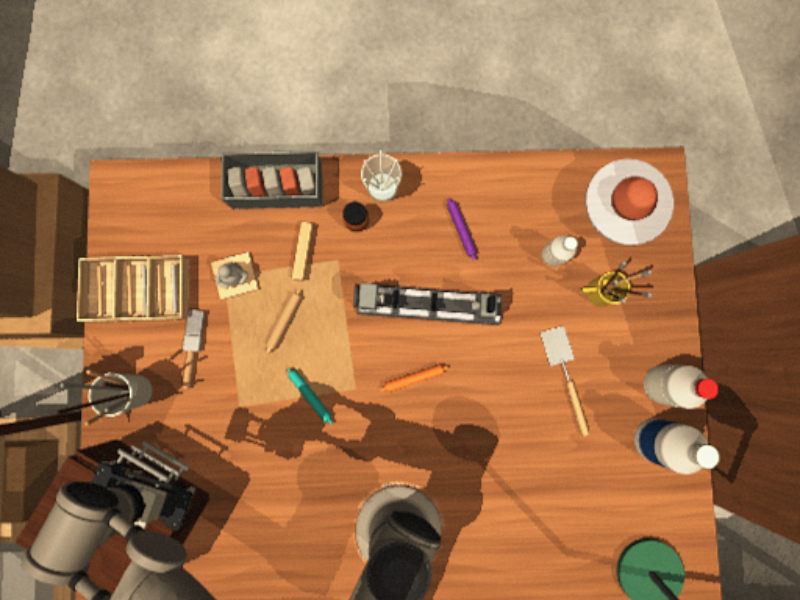

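The top view, at 800x600, shows the light-wood roller at about (285,320) on brown paper. The stand is at about (428,302), with one end block at x≈367 and the other at x≈490. The look-alikes are purple, orange and turquoise.

```bash
python3 - <<'E'
import re
s=open('h.py').read()
s=s.replace('c["rotation"]=np.array(c["rotation"]);return c','r=np.array(c["rotation"]);c["rotation"]=r if r.ndim==2 else R.from_euler("xyz",r).as_matrix();return c')
open('h.py','w').write(s)
E
python3 - <<'E'
from h import *
np.set_printoptions(precision=3,suppress=True)
print(read_camera("top")["rotation"])
for n in("top","side"):
    c=cam(n);cv2.imwrite(f"pics/{n}0.png",c["img"]);print(n,c["eye"],c["fx"],c["rotation"].tolist())
    for l in("roller","stand","axis_mid","head_cup","tail_cup","tail_grip","square_blank","clay_figure","jar"):
        z={"roller":.013,"axis_mid":.075,"head_cup":.075,"tail_cup":.075,"tail_grip":.133}.get(l,0)
        for d in place_of(n,l)[:4]: print(l,np.round(d["at"],1),round(d["conf"],2),plane(c,d["at"],z))
c=cam("top");cv2.imwrite("pics/topcrop.png",cv2.resize(c["img"][130:260,130:330],None,fx=4,fy=4,interpolation=cv2.INTER_CUBIC))
E
```

```text
[-3.036 -0.009 -1.599]
top [ 0.424 -0.009  1.418] 349.3049809080829 [[-0.02813709632189168, -0.9940898021727237, 0.10485117560985219], [-0.9995612774490409, 0.027010073868265233, -0.01215353998112522], [0.009249672157138497, -0.10514714035971842, -0.9944136576089246]]
roller [250.7 198.8] 0.83 [0.348 0.214 0.013]
roller [243.1 266.8] 0.72 [ 0.37  -0.057  0.013]
roller [205. 179.] 0.65 [0.532 0.291 0.013]
roller [145.5 293.6] 0.61 [ 0.764 -0.179  0.013]
stand [194.2 265. ] 0.84 [ 0.567 -0.056  0.   ]
stand [222.9 119.7] 0.22 [0.467 0.533 0.   ]
axis_mid [194.7 266.6] 0.74 [ 0.558 -0.06   0.075]
head_cup [192.6 241.9] 0.86 [0.568 0.035 0.075]
tail_cup [193.9 306.9] 0.66 [ 0.557 -0.216  0.075]
tail_cup [226.4 122.9] 0.17 [0.451 0.492 0.075]
tail_grip [194.2 311. ] 0.78 [ 0.549 -0.222  0.133]
tail_grip [242.4 360.9] 0.46 [ 0.367 -0.397  0.133]
square_blank [159.9 191.7] 0.79 [0.717 0.241 0.   ]
clay_figure [175.2 146. ] 0.92 [0.659 0.428 0.   ]
jar [141.1 228.3] 0.56 [0.793 0.089 0.   ]
side [ 0.175 -0.898  1.047] 375.275035584279 [[0.9192852071411131, -0.2572287309292505, 0.29790617300762334], [-0.39306719972631626, -0.6390650341182615, 0.661130893747023], [0.020319557840489638, -0.7248649958109112, -0.6885912092215631]]
roller [235.8 322.7] 0.84 [ 0.759 -0.184  0.013]
roller [240.1 208.8] 0.81 [ 0.373 -0.048  0.013]
roller [173.8 216.9] 0.7 [0.516 0.287 0.013]
roller [193.  180.5] 0.49 [0.343 0.228 0.013]
stand [229.2 263.7] 0.74 [ 0.579 -0.064  0.   ]
axis_mid [213.2 262.5] 0.8 [ 0.577 -0.053  0.075]
head_cup [199.8 252.6] 0.89 [0.571 0.025 0.075]
tail_cup [248.4 274. ] 0.73 [ 0.548 -0.214  0.075]
tail_grip [249.7 271. ] 0.7 [ 0.515 -0.256  0.133]
square_blank [174.8 263.4] 0.61 [0.704 0.221 0.   ]
clay_figure [150.8 233.6] 0.58 [0.645 0.43  0.   ]
clay_figure [346.3 247.1] 0.17 [ 0.356 -0.453  0.   ]
jar [189.5 293.4] 0.71 [0.782 0.089 0.   ]
```

View pics/topcrop.png

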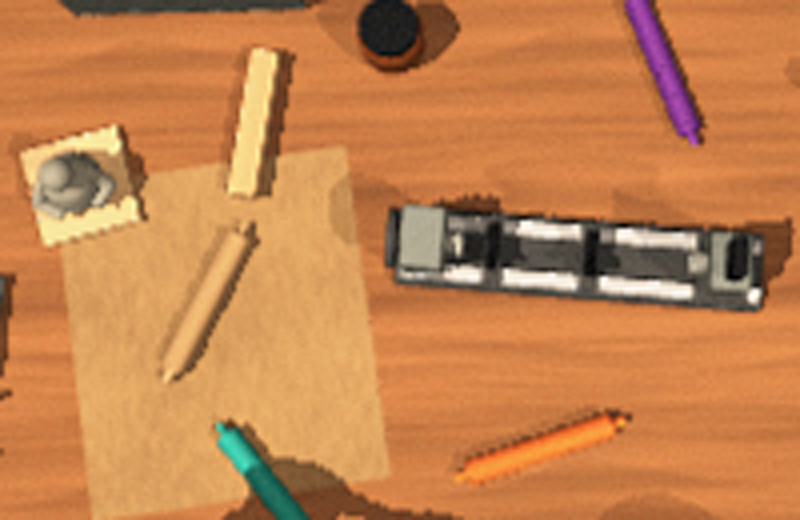

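View pics/side0.png

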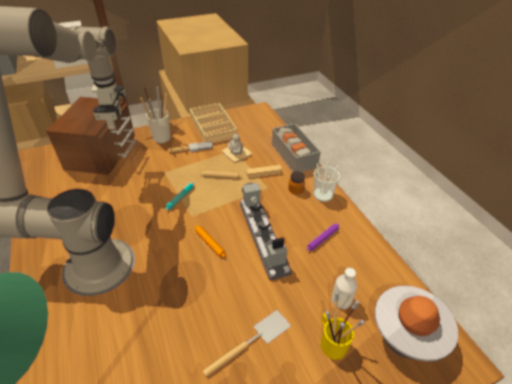

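The crop, at 4x, shows the roller's pin tips at about (250,228) and (168,378). The headstock is at the left end of the stand and the tailstock at the right, looking fully back. Next I'll compute the grasp and approach targets.

```bash
cat >> h.py <<'E'
def togo(xyz,yaw):
    "shift in mm along present tool axes to bring TCP to xyz, and turn about tool z (shortest, mod pi)"
    s=observe();M=R.from_euler('xyz',s["tool_rot"]).as_matrix()
    d=M.T@(np.array(xyz)-s["tool_pos"])*1000
    r=-(yaw-s["tool_rot"][2]);r=(r+np.pi/2)%np.pi-np.pi/2
    print("togo mm",np.round(d,1),"turn",round(r,3),"alt",round(r-np.sign(r)*np.pi,3),"q",np.round(s["qpos"],2),"t",round(s["time"],2))
E
python3 - <<'E'
from h import *
np.set_printoptions(precision=3,suppress=True)
c=cam("top")
a=plane(c,[130+228/4,130+250/4],.013);b=plane(c,[130+378/4,130+168/4],.013);d=a-b
print("roller",a,b,(a+b)/2,np.linalg.norm(d),"axis",np.arctan2(d[1],d[0]))
h=plane(c,[130+245/4,130+395/4],.03);t=plane(c,[130+272/4,130+762/4],.03);e=h-t
print("stand",h,t,np.linalg.norm(e),"y ang",np.arctan2(e[1],e[0]))
w=cam("wrist");print(w["T_tool_cam"],w["fx"])
m=(a+b)/2
togo([m[0],m[1],.2],np.arctan2(d[1],d[0]))
E
```

```text
roller [0.603 0.237 0.013] [0.455 0.32  0.013] [0.529 0.278 0.013] 0.17037831761495092 axis -0.5091061022775053
stand [0.58  0.089 0.03 ] [ 0.543 -0.276  0.03 ] 0.3674886871561626 y ang 1.4697830569364705
[[-0.001 -0.957 -0.291  0.079]
 [ 1.    -0.001  0.002  0.001]
 [-0.002 -0.291  0.957 -0.156]
 [ 0.     0.     0.     1.   ]] 282.2029052484691
togo mm [-405.5  -86.2   26.8] turn 0.168 alt -2.973 q [ 1.08  0.34  1.52 -0.    1.28 -0.15] t 1.3
```

```bash
python3 -m inch '[[[-45,-10,3,0],[-45,-10,3,0],[-45,-10,3,0],[-45,-10,3,0],[-45,-10,3,0],[-45,-9,3,0],[-45,-9,3,0],[-45,-9,3,0],[-45,-9,3,0],[0,0,0,0.168]]]' -1
python3 - <<'E'
from h import *
np.set_printoptions(precision=3,suppress=True)
w=cam("wrist")
for d in place_of("wrist","roller")[:3]: print(np.round(d["at"],1),d["conf"],plane(w,d["at"],.013))
cv2.imwrite("pics/w1.png",w["img"]);print(w["eye"]);togo([.529,.278,.2],-.509)
E
```

```text
time: 2.55
tool_pos: [0.5309, 0.2762, 0.1989]
tool_rot: [-3.141, 0.0, 2.626]
contact_force: [-0.9, 0.6, 0.7]
opening: 0.0919
[164.5 262.1] 0.8 [0.526 0.285 0.013]
[ 50.7 126. ] 0.78 [0.341 0.217 0.013]
[0.463 0.316 0.355]
togo mm [ 0.   0.3 -0.7] turn -0.003 alt 3.139 q [ 0.36  0.5   1.36  0.    1.29 -0.7 ] t 2.65
```

View pics/w1.png

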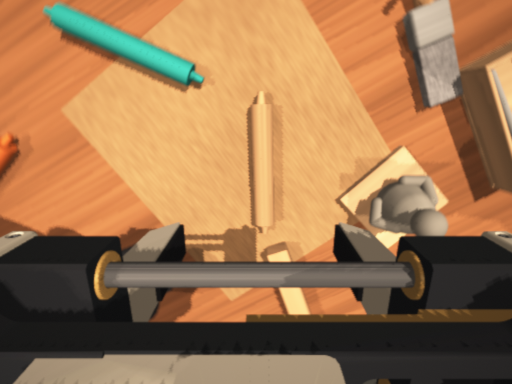

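The wrist view shows the roller vertical in the frame, with tips at about (col 262, row 91) and (264, 232). No obstacles are near the fingers apart from the blank's end beyond its lower tip.

```bash
python3 - <<'E'
from h import *
np.set_printoptions(precision=4,suppress=True)
w=cam("wrist")
a=plane(w,[91.5,262],.013);b=plane(w,[232,264.5],.013);d=b-a;m=(a+b)/2
print(a,b,m,np.linalg.norm(d),np.arctan2(d[1],d[0]))
togo([m[0],m[1],.002],np.arctan2(d[1],d[0]))
E
```

```text
[0.4495 0.3278 0.013 ] [0.605  0.2448 0.013 ] [0.5273 0.2863 0.013 ] 0.17621127779854787 -0.49020873742354015
togo mm [  4.9   6.5 197.5] turn -0.016 alt 3.125 q [ 0.36  0.5   1.36  0.    1.29 -0.71] t 2.7
```

```bash
python3 -m inch '[[[5,6.5,30,-0.016],[0,0,45,0],[0,0,45,0],[0,0,40,0],[0,0,25,0],[0,0,10,0],[0,0,0,0]]]' -1
python3 -m inch '[[[0,0,0,0],[0,0,0,0],[0,0,0,0],[0,0,0,0],[0,0,0,0],[0,0,0,0]]]' 1 20
python3 -m inch '[[[0,0,-30,0],[0,0,-50,0],[0,0,-55,0],[0,0,-35,0],[0,0,0,0]]]'
python3 - <<'E'
from h import *
np.set_printoptions(precision=4,suppress=True)
w=cam("wrist");cv2.imwrite("pics/w2.png",w["img"])
for l in("roller",):
  for d in place_of("wrist",l)[:3]: print(l,d["at"],d["conf"])
o=np.array([.566,-.055]);u=np.array([np.cos(1.47),np.sin(1.47)])
p=o-.016*u;togo([*p,.17],1.47)
E
```

```text
time: 3.58
tool_pos: [0.527, 0.2869, 0.0049]
tool_rot: [-3.141, -0.0, 2.651]
contact_force: [0.4, 0.5, 0.9]
opening: 0.0916
time: 4.32
tool_pos: [0.5272, 0.2865, 0.0047]
tool_rot: [3.142, -0.0, 2.649]
contact_force: [0.5, -0.5, -0.7]
opening: 0.0362
time: 4.95
tool_pos: [0.5287, 0.2871, 0.1781]
tool_rot: [3.136, 0.004, 2.649]
contact_force: [-0.1, 0.4, -0.4]
opening: 0.0003
roller [173.7, 254.6] 0.83
roller [48.6, 110.1] 0.59
togo mm [-202.1 -297.     4.2] turn 1.179 alt -1.963 q [ 0.37  0.52  1.39  0.    1.23 -0.71] t 5.05
```

View pics/w2.png

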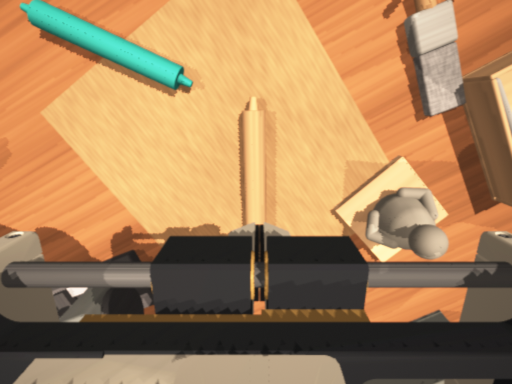

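The fingers hadn't finished closing when I lifted (opening 36 mm), so the roller is still on the paper, with its tip at (253,97). I'll reopen, look again and give the fingers longer to close.

```bash
python3 -m inch '[[[0,0,-20,0],[0,0,0,0],[0,0,0,0],[0,0,0,0],[0,0,0,0],[0,0,0,0],[0,0,0,0],[0,0,0,0]]]' -1
python3 - <<'E'
from h import *
np.set_printoptions(precision=4,suppress=True)
w=cam("wrist");cv2.imwrite("pics/w3.png",w["img"][60:270,150:380])
for d in place_of("wrist","roller")[:2]: print(d["at"],d["conf"],plane(w,d["at"],.013))
g=cv2.cvtColor(w["img"],cv2.COLOR_BGR2HSV)
im=w["img"][60:270,150:380]
cv2.imwrite("pics/w3.png",cv2.resize(im,None,fx=2.6,fy=2.6))
for p in([.4495,.3278,.013],[.605,.2448,.013]): print(proj(w,p))
print(observe()["opening"],observe()["tool_pos"])
E
```

```text
time: 6.05
tool_pos: [0.5272, 0.2865, 0.1948]
tool_rot: [3.141, 0.0, 2.649]
contact_force: [-0.1, 0.7, -1.0]
opening: 0.0762
[54.3, 122.0] 0.95 [0.3412 0.2185 0.013 ]
[175.2, 257.7] 0.9 [0.5307 0.2844 0.013 ]
[np.float64(96.46095762362329), np.float64(257.3841266362794)]
[np.float64(237.34627292876885), np.float64(258.0199718730676)]
0.08373012371965323 [0.5272 0.2865 0.1948]
```

View pics/w3.png

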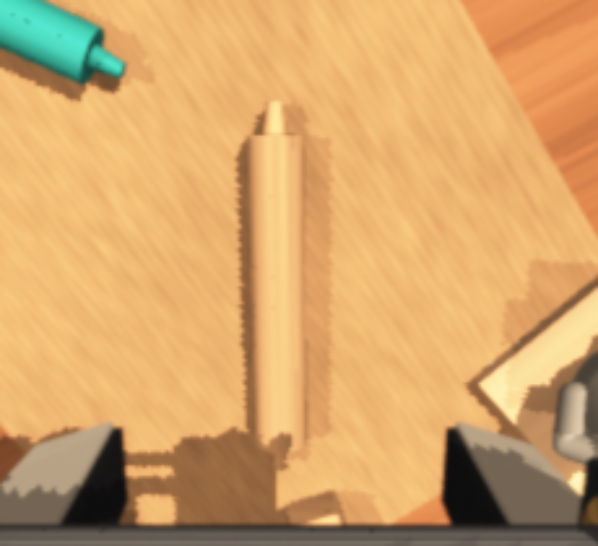

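The roller has hardly moved (crop tips at about (275,100) and (284,465), matching the prediction within 2 mm). Repeating the grasp.

```bash
python3 -m inch '[[[-2,0,30,0],[0,0,45,0],[0,0,45,0],[0,0,40,0],[0,0,22,0],[0,0,9,0],[0,0,0,0]]]' -0.4
python3 -m inch '[[[0,0,0,0],[0,0,0,0],[0,0,0,0],[0,0,0,0],[0,0,0,0],[0,0,0,0],[0,0,0,0]]]' 1 25
```

```text
time: 7.02
tool_pos: [0.5291, 0.2856, 0.0037]
tool_rot: [-3.141, -0.0, 2.649]
contact_force: [-0.3, 1.0, -0.7]
opening: 0.0642
time: 7.9
tool_pos: [0.5291, 0.2856, 0.0039]
tool_rot: [3.141, 0.0, 2.649]
contact_force: [-1.3, -0.8, 3.3]
opening: 0.0251
```

```bash
python3 -m inch '[[[0,0,-20,0],[0,0,-45,0],[0,0,-55,0],[0,0,-45,0],[0,0,-15,0],[0,0,0,0]]]'
python3 - <<'E'
from h import *
o=np.array([.566,-.055]);u=np.array([np.cos(1.47),np.sin(1.47)])
p=o-.016*u;togo([*p,.185],1.47);print(observe()["opening"])
E
```

```text
time: 8.65
tool_pos: [0.529, 0.2855, 0.1836]
tool_rot: [3.141, 0.0, 2.649]
contact_force: [0.1, -0.3, -1.3]
opening: 0.025
togo mm [-199.8 -297.3   -1.5] turn 1.179 alt -1.963 q [ 0.37  0.52  1.37  0.    1.26 -0.71] t 8.65
0.025039250728091312
```

```bash
python3 -m inch '[[[-10,-15,0,0],[-25,-37,0,0],[-25,-37,0,0],[-25,-37,0,0],[-25,-37,0,0],[-25,-37,0,0],[-25,-37,0,0],[-25,-37,0,0],[-15,-23,0,0],[0,0,0,0]]]'
python3 -m inch '[[[0,0,0,0.1685],[0,0,0,0.1685],[0,0,0,0.1685],[0,0,0,0.1685],[0,0,0,0.1685],[0,0,0,0.1685],[0,0,0,0.168],[0,0,0,0]]]'
python3 - <<'E'
from h import *
np.set_printoptions(precision=4,suppress=True)
o=np.array([.566,-.055]);u=np.array([np.cos(1.47),np.sin(1.47)])
togo([*(o-.016*u),.185],1.47)
for n in("wrist","top","side"):
  w=cam(n);cv2.imwrite(f"pics/{n}4.png",w["img"])
  for l,z in(("axis_mid",.075),("head_cup",.075),("tail_cup",.075),("tail_grip",.133),("roller",.194)):
    for d in place_of(n,l)[:1]: print(n,l,np.round(d["at"],1),round(d["conf"],2),plane(w,d["at"],z))
E
```

```text
time: 9.9
tool_pos: [0.5634, -0.0733, 0.1816]
tool_rot: [-3.14, -0.003, 2.645]
contact_force: [-0.2, 1.0, -1.4]
opening: 0.0253
time: 10.9
tool_pos: [0.5639, -0.07, 0.1826]
tool_rot: [-3.139, -0.001, 1.472]
contact_force: [-0.0, 0.2, -0.5]
opening: 0.0251
togo mm [-0.9  0.6 -2.4] turn 0.002 alt -3.14 q [-0.26  0.46  1.47  0.    1.22 -0.16] t 10.9
wrist head_cup [ 75.  258.8] 0.61 [0.5743 0.0343 0.075 ]
wrist roller [246.9 261.4] 0.7 [ 0.5657 -0.0681  0.194 ]
top axis_mid [196.2 265.3] 0.83 [ 0.552  -0.0546  0.075 ]
top head_cup [164.9 350.7] 0.44 [ 0.6657 -0.392   0.075 ]
top tail_cup [193.4 307.4] 0.72 [ 0.5584 -0.2178  0.075 ]
top tail_grip [195.7 309.2] 0.77 [ 0.5439 -0.2151  0.133 ]
top roller [148.7 294.2] 0.75 [ 0.7083 -0.159   0.194 ]
side axis_mid [213.  259.5] 0.71 [ 0.5677 -0.0477  0.075 ]
side head_cup [197.9 253.7] 0.61 [0.5786 0.0325 0.075 ]
side tail_cup [245.4 273.9] 0.55 [ 0.5529 -0.2021  0.075 ]
side tail_grip [242.1 276.8] 0.82 [ 0.5444 -0.2351  0.133 ]
side roller [193.9 181.6] 0.78 [0.3156 0.0252 0.194 ]
```

View pics/wrist4.png

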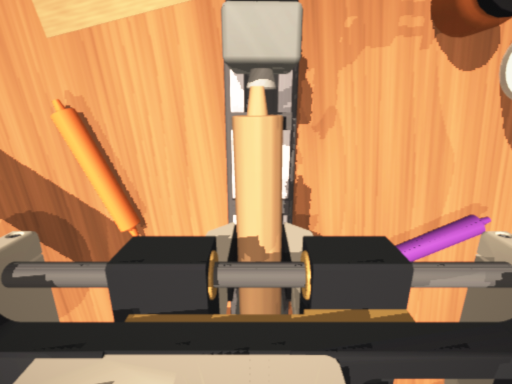

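The wrist view shows the roller gripped with its pin at about (258,82). The headstock top runs from col 223 to 301 with its front edge at row ~66, and the stand is almost parallel to the roller. I'll derive the stand's position from that.

```bash
python3 - <<'E'
from h import *
np.set_printoptions(precision=4,suppress=True)
w=cam("wrist");u=np.array([np.cos(1.47),np.sin(1.47)]);n=np.array([u[1],-u[0]])
l=plane(w,[66,222.5],.11);r=plane(w,[66,301],.11);f=(l+r)/2
print("front edge",l,r,np.linalg.norm(l-r),"origin est",f[:2]-.094*u)
z=observe()["tool_pos"][2]+.009
print("tip",plane(w,[82,258.5],z),"tcp",observe()["tool_pos"],"dist",np.linalg.norm((plane(w,[82,258.5],z)-observe()["tool_pos"])[:2]))
img=w["img"];g=cv2.cvtColor(img,cv2.COLOR_BGR2GRAY).astype(int)
for row in(20,40,55,60,63,66,69,72,76): print(row,g[row,215:310:3])
cv2.imwrite("pics/w5.png",cv2.resize(img[0:250,190:330],None,fx=2.4*1.6,fy=2.4))
E
```

```text
front edge [0.5487 0.0393 0.11  ] [0.6074 0.0333 0.11  ] 0.05899833379099665 origin est [ 0.5686 -0.0572]
tip [0.5739 0.0192 0.1927] tcp [ 0.5647 -0.0707  0.1837] dist 0.0903483432237239
20 [173 174 171 194 202 204 204 207 205 203 202 202 203 202 202 202 204 204
 203 202 203 204 204 202 201 201 200 177 118 159 154 159]
40 [170 167 160 188 199 199 198 198 197 198 201 202 202 200 199 199 198 199
 199 200 202 201 202 201 200 202 199 166 105 161 159 161]
55 [168 170 150 180 187 187 190 190 190 188 189 189 191 191 193 193 192 190
 189 191 190 191 194 194 195 195 191 156  86 160 162 162]
60 [166 172 159 110 116 116 117 118 118 118 118 118 119 120 120 121 122 120
 119 120 120 122 122 122 122 122 118  87  82  80 133 162]
63 [167 174 154 105  70  70  70  70  70  69  70  69  68  70  71  71  71  71
  70  71  69  68  69  71  72  72  70  59  82  92 103 163]
66 [166 174 167 125 107  81  69  67  67  67  66  66  67  69  72  72  71  70
  67  68  69  70  70  68  67  67  65  57  82  85 103 163]
69 [167 173 166 124 143 173  87  86  81  80  68  72 110 116 126 134 127 121
 108  67  68  73  75  75  68 117  65  59  83  82 157 167]
72 [166 173 167 125 144 254 151 101 101  91  85  93 114 121 129 132 127 121
 112  73  69  92  95 101 159 156  54  57  82  81 154 183]
76 [167 170 170 122 140 254 254 205 195 130  53 102 116 125 131 130 125 122
 112  85  72 198 197 195 193 153  54  57  83  82 178 183]
```

```bash
python3 - <<'E'
import cv2
im=cv2.imread('pics/wrist4.png')
cv2.imwrite("pics/w6.png",cv2.resize(im[0:150,180:345],None,fx=4,fy=4,interpolation=cv2.INTER_CUBIC))
E
```

```text
(no output)
```

View pics/w6.png

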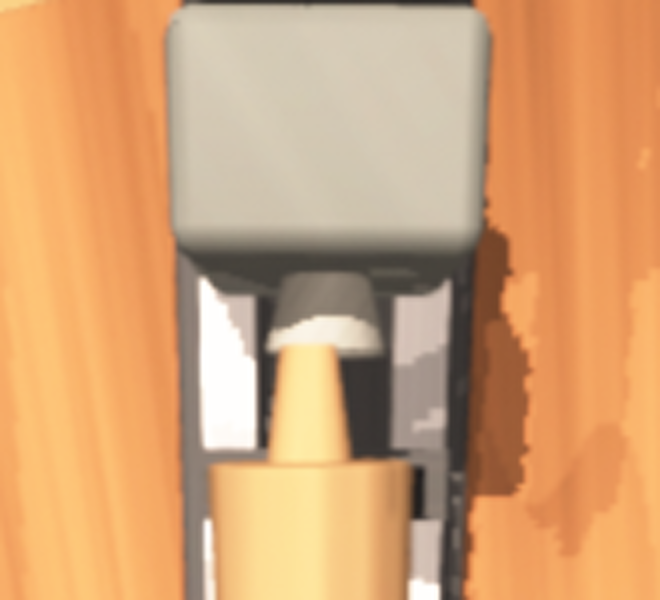

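The 4x crop shows the headstock top's front edge at row ~60.5, centre col 262. The cup mouth is at centre col 261.3, row ~88, and the roller's pin tip is at (257.5, 86).

```bash
python3 - <<'E'
from h import *
np.set_printoptions(precision=4,suppress=True)
w=cam("wrist");s=observe();a=s["tool_rot"][2];u=np.array([np.cos(a),np.sin(a)]);n=np.array([u[1],-u[0]])
def rel(name,row,col,z):
    p=plane(w,[row,col],z)[:2]-s["tool_pos"][:2];print(name,"along %.1f lateral %.1f mm"%(p@u*1000,p@n*1000))
z=s["tool_pos"][2]+.009
rel("blockfront(94)",60.5,261.9,.11);rel("blockback",3,180+329/4,.11)
rel("cup mouth top(78)",80,261.2,.0885);rel("cup mouth",88,261.2,.065)
rel("pin tip",86,257.5,z);rel("shoulder",115,180+311/4,z)
rel("bed left row112",112,180+183/4,.03);rel("bed right row112",112,180+465/4,.03);
rel("bed left row75",75,180+180/4,.03);rel("bed right row75",75,180+471/4,.03)
print(s["tool_pos"],a,z)
E
```

```text
blockfront(94) along 111.6 lateral 2.6 mm
blockback along 149.0 lateral 2.8 mm
cup mouth top(78) along 99.7 lateral 2.3 mm
cup mouth along 94.8 lateral 2.5 mm
pin tip along 88.5 lateral -0.4 mm
shoulder along 74.7 lateral -0.3 mm
bed left row112 along 72.9 lateral -34.7 mm
bed right row112 along 72.8 lateral 40.0 mm
bed left row75 along 109.3 lateral -34.2 mm
bed right row75 along 109.2 lateral 40.1 mm
[ 0.5647 -0.0707  0.1837] 1.4698305531509432 0.19270502943417972
```

```bash
python3 -m inch '[[[0,2.9,10,0],[0,0,25,0],[0,0,30,0],[0,0,25,0],[0,0,15,0],[0,0,6,0],[0,0,0,0]]]'
python3 -m inch '[[[0,0,2,0],[0,0,0,0]]]'
python3 -m inch '[[[0,0,2,0],[0,0,0,0]]]'
python3 -m inch '[[[0,0,2,0],[0,0,0,0]]]'
python3 - <<'E'
from h import *
w=cam("wrist");cv2.imwrite("pics/w7.png",w["img"])
E
```

```text
time: 12.78
tool_pos: [0.5678, -0.071, 0.0728]
tool_rot: [3.141, -0.0, 1.47]
contact_force: [-0.2, -0.0, -0.2]
opening: 0.0253
time: 13.02
tool_pos: [0.5679, -0.071, 0.0712]
tool_rot: [3.141, 0.0, 1.47]
contact_force: [0.2, -0.0, -1.7]
opening: 0.0249
time: 13.28
tool_pos: [0.5677, -0.071, 0.069]
tool_rot: [3.141, 0.0, 1.47]
contact_force: [0.3, 1.5, 1.7]
opening: 0.0255
time: 13.52
tool_pos: [0.5677, -0.071, 0.0686]
tool_rot: [3.14, 0.0, 1.47]
contact_force: [-5.5, 0.6, 13.6]
opening: 0.025
```

View pics/w7.png

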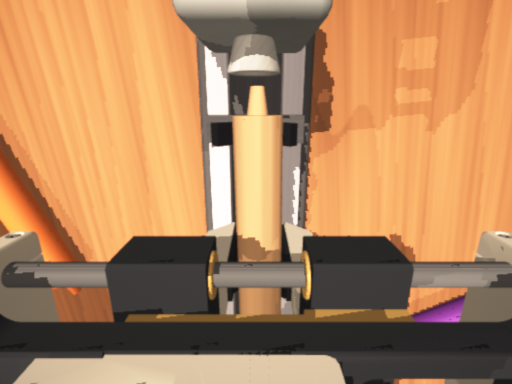

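The wrist view shows the roller in the rests, with its pin (258,95) about 3-4 px right of the cup's centre (254,70), i.e. about 2 mm. That agrees with the sideways contact force, so I'll ease up, shift back and settle.

```bash
python3 -m inch '[[[0,0,-3,0],[0,-2,0,0],[0,0,0,0]]]'
python3 -m inch '[[[0,0,2,0],[0,0,1,0],[0,0,0,0]]]'
python3 -m inch '[[[0,0,1.5,0],[0,0,0,0]]]'
```

```text
time: 13.95
tool_pos: [0.5652, -0.0707, 0.0693]
tool_rot: [-3.141, -0.0, 1.47]
contact_force: [-0.3, -0.5, -0.5]
opening: 0.0253
time: 14.32
tool_pos: [0.5655, -0.0707, 0.0668]
tool_rot: [-3.141, -0.0, 1.47]
contact_force: [-1.7, 0.5, 1.9]
opening: 0.0254
time: 14.58
tool_pos: [0.5656, -0.0707, 0.0665]
tool_rot: [3.141, -0.0, 1.47]
contact_force: [-4.1, 1.1, 10.9]
opening: 0.0254
```

```bash
python3 -m inch '[[[0,0,-1.5,0],[3,-0.4,0,0],[4,0,0,0],[4,0,0,0],[3,0,0,0],[0,0,0,0]]]'
python3 - <<'E'
from h import *
w=cam("wrist");cv2.imwrite("pics/w8.png",w["img"][0:240,120:390])
E
```

```text
time: 15.32
tool_pos: [0.5666, -0.0562, 0.0666]
tool_rot: [-3.141, -0.001, 1.47]
contact_force: [-0.9, 1.1, -0.4]
opening: 0.0254
```

View pics/w8.png

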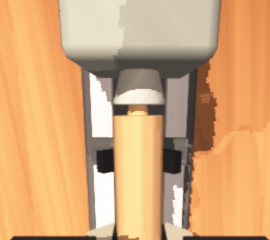

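The pin is centred in the headstock cup (image (138,108)). I'll release, lift and turn towards the tailstock fin.

```bash
python3 -m inch '[[[0,0,0,0],[0,0,0,0],[0,0,0,0],[0,0,0,0],[0,0,-15,0],[0,0,-35,0],[0,0,-45,0],[0,0,-45,0],[0,0,-15,0]]]' -0.2
python3 -m inch '[[[-30,0,0,0.17],[0,0,0,0.175],[0,0,0,0.175],[0,0,0,0.175],[0,0,0,0.175],[0,0,0,0.175],[0,0,0,0.175],[0,0,0,0.175],[0,0,0,0.176],[0,0,0,0]]]'
python3 - <<'E'
from h import *
togo([.548,-.230,.22],-.101)
E
```

```text
time: 16.5
tool_pos: [0.5678, -0.0571, 0.2259]
tool_rot: [3.135, 0.001, 1.47]
contact_force: [-0.0, 0.6, 0.2]
opening: 0.0552
time: 17.75
tool_pos: [0.5632, -0.0866, 0.2213]
tool_rot: [-3.141, 0.001, -0.1]
contact_force: [-0.4, 0.6, 0.4]
opening: 0.0551
togo mm [ -0.8 144.2   1.3] turn 0.001 alt -3.14 q [-0.29  0.43  1.41  0.    1.31  1.38] t 17.75
```

```bash
python3 -m inch '[[[0,15,0,0],[0,30,0,0],[0,40,0,0],[0,35,0,0],[0,18,0,0],[0,6,0,0],[0,0,0,0]]]'
python3 - <<'E'
from h import *
np.set_printoptions(precision=4,suppress=True)
S=observe()
for n in("wrist","top","side"):
  w=cam(n)
  for l,z in(("tail_grip",.133),("tail_cup",.075),("roller",.075)):
    for d in place_of(n,l)[:4 if l=="roller" else 2]: print(n,l,np.round(d["at"],1),round(d["conf"],2),plane(w,d["at"],z))
  if n=="wrist": A=cv2.resize(w["img"],(700,525))
  if n=="top": B=cv2.resize(w["img"][175:225,220:330],(0,0),fx=4,fy=4)
A[:,:];cv2.imwrite("pics/w9.png",A)
togo([.5484,-.236,.114],-.101)
E
```

```text
time: 18.62
tool_pos: [0.549, -0.2296, 0.2216]
tool_rot: [-3.141, 0.0, -0.101]
contact_force: [-0.1, 0.2, 0.8]
opening: 0.0549
wrist tail_grip [194.9 263.5] 0.79 [ 0.5495 -0.2326  0.133 ]
wrist tail_cup [180.1 241. ] 0.66 [ 0.5507 -0.2084  0.075 ]
wrist roller [178.2 102.6] 0.94 [ 0.5683 -0.0561  0.075 ]
top tail_grip [194.5 308.9] 0.62 [ 0.5484 -0.2142  0.133 ]
top tail_cup [196.  306.3] 0.55 [ 0.5484 -0.2131  0.075 ]
top roller [245.1 268.5] 0.78 [ 0.3648 -0.0611  0.075 ]
top roller [193.2 263.8] 0.69 [ 0.5638 -0.0491  0.075 ]
top roller [142.6 293.2] 0.57 [ 0.7604 -0.1706  0.075 ]
top roller [140.2 229.9] 0.56 [0.7765 0.0776 0.075 ]
side tail_grip [240.9 276.6] 0.88 [ 0.5459 -0.2305  0.133 ]
side tail_cup [247.5 272.2] 0.84 [ 0.544 -0.208  0.075]
side roller [216.  258.9] 0.75 [ 0.5598 -0.0605  0.075 ]
side roller [238.2 210.6] 0.73 [ 0.369  -0.0937  0.075 ]
side roller [193.9 179.3] 0.69 [0.3272 0.1572 0.075 ]
side roller [236.7 323. ] 0.63 [ 0.7234 -0.231   0.075 ]
togo mm [ -0.    6.2 107.7] turn -0.0 alt 3.142 q [-0.53  0.48  1.33  0.    1.34  1.15] t 19.23
```

View pics/w9.png

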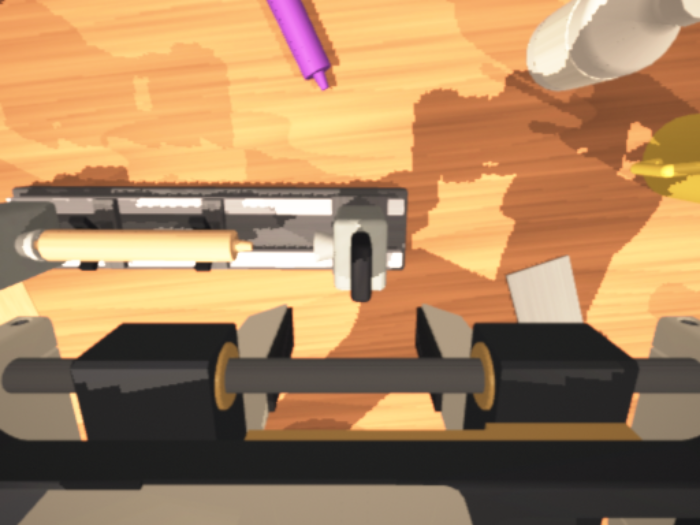

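The wrist view shows the roller lying in the rests with its pin in the headstock cup, and the fin at about (361,265) between the open fingers. Next I'll go down onto the fin and grip it.

```bash
python3 -m inch '[[[0,4,20,0],[0,0,35,0],[0,0,30,0],[0,0,15,0],[0,0,6,0],[0,0,0,0]]]'
python3 -m inch '[[[0,0,0,0],[0,0,0,0],[0,0,0,0],[0,0,0,0],[0,0,0,0],[0,0,0,0],[0,0,0,0]]]' 1 25
```

```text
time: 19.98
tool_pos: [0.549, -0.2341, 0.1162]
tool_rot: [3.141, -0.001, -0.101]
contact_force: [0.7, -0.4, 0.4]
opening: 0.0552
time: 20.85
tool_pos: [0.5486, -0.2339, 0.1158]
tool_rot: [-3.141, -0.0, -0.101]
contact_force: [-0.6, -0.1, 1.1]
opening: 0.014
```

```bash
python3 -m inch '[[[0,-5,0,0],[0,-8,0,0],[0,-8,0,0],[0,-8,0,0],[0,-8,0,0],[0,-8,0,0],[0,-8,0,0],[0,-5,0,0],[0,0,0,0]]]'
python3 -m inch '[[[0,-2,0,0],[0,-2,0,0],[0,-2,0,0],[0,0,0,0]]]'
python3 -m inch '[[[0,-2,0,0],[0,0,0,0]]]'
```

```text
time: 21.98
tool_pos: [0.5548, -0.1751, 0.1158]
tool_rot: [-3.14, -0.0, -0.101]
contact_force: [2.7, 2.2, 1.2]
opening: 0.0142
time: 22.48
tool_pos: [0.5553, -0.1703, 0.1158]
tool_rot: [3.142, -0.001, -0.101]
contact_force: [3.3, -3.2, 0.9]
opening: 0.0141
time: 22.72
tool_pos: [0.5555, -0.1685, 0.1158]
tool_rot: [3.141, -0.001, -0.101]
contact_force: [2.1, -3.5, 0.5]
opening: 0.0137
```

```bash
python3 -m inch '[[[0,-2,0,0],[0,0,0,0]]]'
python3 -m inch '[[[0,-1.5,0,0],[0,0,0,0]]]'
python3 -m inch '[[[0,-1.5,0,0],[0,0,0,0]]]'
```

```text
time: 22.98
tool_pos: [0.5555, -0.1682, 0.1158]
tool_rot: [3.139, -0.001, -0.101]
contact_force: [2.2, -11.5, -0.2]
opening: 0.014
time: 23.22
tool_pos: [0.5556, -0.168, 0.1158]
tool_rot: [3.137, -0.001, -0.102]
contact_force: [0.6, -15.5, -1.6]
opening: 0.0141
time: 23.48
tool_pos: [0.5556, -0.1678, 0.1158]
tool_rot: [3.135, -0.001, -0.102]
contact_force: [-0.4, -21.9, -3.0]
opening: 0.014
```

Hard stop, with the force rising to 22 N at the expected position (fin predicted at y=-0.166, measured -0.168). I'll relieve the command, open, lift clear and check.

```bash
python3 -m inch '[[[0,3,0,0],[0,0,0,0]]]'
python3 -m inch '[[[0,0,0,0],[0,0,0,0],[0,0,0,0],[0,0,0,0],[0,0,-10,0],[0,0,-30,0],[0,0,-40,0],[0,0,-20,0],[0,0,0,0]]]' -0.2
python3 - <<'E'
from h import *
np.set_printoptions(precision=4,suppress=True)
w=cam("wrist");cv2.imwrite("pics/w10.png",cv2.resize(w["img"][100:250,0:330],None,fx=2.4,fy=2.4,interpolation=cv2.INTER_CUBIC))
for n in("wrist","top","side"):
  w=cam(n)
  for l,z in(("roller",.075),("axis_mid",.075),("tail_grip",.133)):
    for d in place_of(n,l)[:4 if l=="roller" else 1]: print(n,l,np.round(d["at"],1),round(d["conf"],2),plane(w,d["at"],z))
E
```

```text
time: 23.72
tool_pos: [0.5555, -0.1683, 0.1158]
tool_rot: [3.139, -0.001, -0.102]
contact_force: [2.7, -10.2, -1.4]
opening: 0.014
time: 24.85
tool_pos: [0.5563, -0.1666, 0.218]
tool_rot: [3.14, -0.004, -0.101]
contact_force: [-0.4, -0.8, -0.8]
opening: 0.0552
wrist roller [294.1 190.9] 0.67 [ 0.4204 -0.0666  0.075 ]
wrist roller [180.5 159.2] 0.65 [ 0.5674 -0.057   0.075 ]
wrist roller [165.3 173.8] 0.43 [ 0.5824 -0.076   0.075 ]
wrist axis_mid [178.8 159. ] 0.88 [ 0.5693 -0.0571  0.075 ]
wrist tail_grip [199.1 263.5] 0.71 [ 0.554  -0.1691  0.133 ]
top roller [251.  196.8] 0.81 [0.3504 0.2115 0.075 ]
top roller [190.8 266.2] 0.76 [ 0.5729 -0.0587  0.075 ]
top roller [145.5 290.9] 0.57 [ 0.7491 -0.1611  0.075 ]
top axis_mid [194.  264.1] 0.81 [ 0.5607 -0.0502  0.075 ]
top tail_grip [196.1 290.6] 0.51 [ 0.5443 -0.1462  0.133 ]
side roller [215.5 259.3] 0.62 [ 0.5621 -0.0588  0.075 ]
side roller [194.4 181.6] 0.6 [0.3345 0.1513 0.075 ]
side roller [240.4 209.9] 0.49 [ 0.3639 -0.102   0.075 ]
side axis_mid [216.2 260.4] 0.8 [ 0.5644 -0.0634  0.075 ]
side tail_grip [226.2 270.3] 0.83 [ 0.5532 -0.1666  0.133 ]
```

View pics/w10.png

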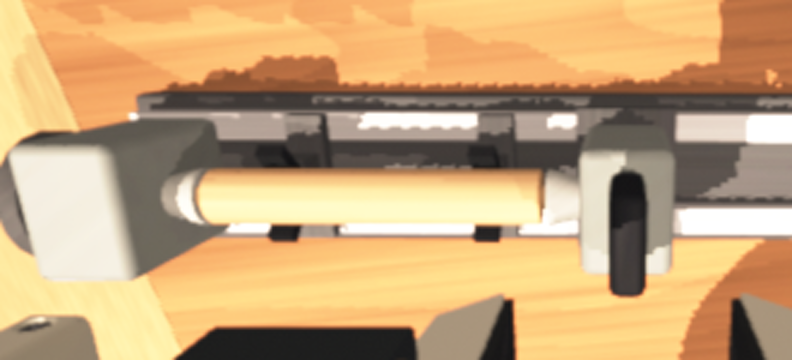

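The picture shows both pins inside their cups, with the barrel's ends right at both cup mouths (left ~(200,195), right ~(545,195)). The roller lies along the axis and the gripper is clear, so I'm handing in.

```bash
python3 -c "
from cell import *
s=observe();print(s['time'],s['tool_pos'],s['contact_force']);hand_in()"
```

```text
25.5 [ 0.55545902 -0.16626833  0.21557233] [-1.1680503   0.33844926  0.20343302]
the job is handed in; nothing more can be done
```

The roller is mounted in the stand. I laid it in the two V rests, eased its pin into the headstock cup, then pushed the tailstock in by its fin until it stopped hard. I handed in at 25.5 s with the gripper open and lifted clear.

**Last checks:**
- **Tailstock:** the push force rose to 22 N after about 66 mm of travel. The fin ended at y = -0.168 against a predicted -0.166 for fully seated. I took the tailstock as starting fully back, so 66 mm is near the low end of the 64–76 mm window; a hard stop there still points to no end play.
- **Roller:** the last wrist picture shows both pins inside their cups and the barrel ends right at the cup mouths. The detectors put the roller's middle within about 2 mm of the cups' midpoint in the wrist and 5 mm in the side view.
- **Disagreement:** the top view alone put the roller's middle and the axis midpoint about 12 mm apart sideways, and the fin about 20 mm off. Both look like detector noise.

**Along the way:**
- **First grasp:** I lifted before the fingers had closed. The roller barely moved, and I gripped it again.
- **First lowering:** the roller was about 2 mm off to one side and touched a rest, so I corrected it before letting go.

I touched none of the other things on the bench, but I did not measure their positions again at the end.

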